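# Load a filter cell and clamp it with its retaining ring

## Robot

A 7-joint arm with a two-finger parallel gripper is mounted at the origin on the work surface. World frame = base frame: x ahead of the robot, y to its left, z up, the work surface at z = 0. Lengths are in m, angles in rad, forces in N, time in s.
With the tool pointing down it reaches from about 0.4 to 0.85 m from the base axis. Payload 4.5 kg.
Tool frame: the origin (TCP) lies at the very end of the fingers, on their centre line; the grasp point (between the pads) lies 19 mm behind it (r.grip_point_offset is the distance from the TCP to the grasp point, in m); z points along the fingers, y is the line along which they close (so a half turn about z gives the same grasp; the last joint's range is limited). The gripper opens to 88 mm and grips with 3 to 60 N. Pads are 18 mm wide; open, the fingers measure 123 mm over their backs; the gripper's body (75 mm by 187 mm) begins 45 mm behind the grasp point.
Start: joints at [-1.207, 0.689, -0.195, 1.565, 0.157, 0.902, -0.215], TCP at [0.202, 0.591, 0.239] pointing down, gripper open.
Joint ranges: [-3.01, 3.01], [-0.46, 2.08], [-1.47, 1.51], [0.13, 2.56], [-1, 4.14], [0.04, 2.09], [-2.66, 2.66]. Speed limits (rad/s): [2.57, 2.57, 3.14, 3.14, 3.14, 3.14, 3.14].

## Interface

Orientations are given as a unit quaternion [x, y, z, w].
In Python, from plant import r gives the robot as it stands.
- The arm moves only by the tool carry_out, never from a script. Its argument "rows" is a list of rows, each a list of 3 entries, a list of its own where there are three numbers: the shift along the tool's x, y, z in cm, then the turn, a rotation vector about the tool's x, y, z in degrees, then the closure, from 0 (fully open) to 1 (shut). A call has 1 to 12 rows; each row is the pose to reach, as a shift and turn from the pose commanded when the call began, along the tool's axes at that moment; what a row does not reach only later rows make up. A row lasts 1/10 s, in which the tool goes at most 50 mm and 8.59 degrees, less where a joint would pass 70% of its speed; a pose out of reach is approached as far as the arm can. A call with a gripper value outside its range is refused whole. The fingers move at their own pace and stop on an object; "newtons" is the grip in N (left out, the last holds). Time passes only in rows, so rows that repeat a pose let the fingers close. It gives the time, the measured TCP pose, the force, the opening and the grip force at its end, in the units of the state.
- r.get_state(): the state, without advancing time (a new reading comes with each control period).
- r.snapshot(name): name is "side" or "top"; returns a dict with "image" (400x640x3 uint8, red, green, blue), "fx", "fy", "cx", "cy" (pixels), "pose" (4x4, takes a point from camera to world coordinates). Camera axes: x right, y up, looking along -z (the intrinsics and any distortion apply to the point x, -y, -z); pixel columns grow to the right and rows downward; lengths in m; the calibration is good to about 2 mm. A picture is of the moment at which its call begins. There is no depth.
- r.finish_job(): hands the job in; it is judged then, once.
The state is a dict: "clock": time; "q": joint angles; "qd": joint speeds; "joint_torque": joint torques, N m; "tool_pos": TCP position; "eef_rot": TCP orientation; "contact_force": force on the tool from outside, world axes, zero at the start; "moment": the same for the moment, N m; "opening": opening from 0.0 (shut) to 1.0 (fully open); "finger_force": force on a finger pad.
Only numpy, scipy, OpenCV 4.12 (cv2) and the standard library are available. Lean on these libraries where they do the work, as an engineer would, in place of code of your own. Each camera call takes 0.05 s, during which the arm holds its last target. There are 200 camera calls.

## Task

Load the microscope's filter cell: let the large glass filter drop gently, lying flat, into the barrel from its mouth, then the large spacer ring on top of it. Then swing the hinged cover over and press it fully down until the catch holds it shut, and screw the cover's retaining ring clockwise as far as it goes so that it clamps the stack. Let go of everything and leave the other things on the bench where they are.

Things in the scene. Friction and masses are not known exactly. Their poses are not given: they have to be found in the camera images.
- fixture: the filter cell, fixed to the bench: cream base plate 90 (x) x 160 (y) x 14 mm, upright aluminium barrel in its middle, hinge posts (56 mm high) at its +y end, catch at its -y end. Origin: centre of the underside, on the barrel's axis; z up; yaw varies. Barrel: outer diameter 64, bore 50, seat at z 20, rim at z 46 mm; the bore's top 6 mm flare out to 57 mm.
- mouth (a point): centre of the barrel's mouth, on its axis at rim height (46 mm above the bench)
- seat (a point): centre of the barrel's seat, on which the filter lies (20 mm above the bench, 26 mm below the mouth)
- hinge (a point): middle of the cover's hinge axis: 50 mm from the barrel's axis towards the fixture's +y, 51 mm above the bench; the hinge axis runs along the fixture's x
- cover (a joint): hinged cover's angle, rad: 0 shut (level over the barrel), 2.5 fully open (leaning back past upright, away from the barrel). Starts at 2.2 to 2.48 and stays where put (friction 0.12 N m). From about 0.11 to 0.04 rad a sprung catch resists with 5 to 7 N at the tab; past that it gives way and little force takes the cover on to its stop at 0, where the catch holds it.
- cover_tab (a point): middle of the tab's outer (when shut: upper) face, where to press, 105 mm from the hinge; when shut it is 55 mm from the barrel's axis towards the fixture's -y, 54 mm above the bench. The cover is an aluminium plate 66 mm wide, 6 mm thick, mid-plane on the hinge axis; 90 mm out it narrows to this 34 mm wide tab, which ends at 120 mm.
- ring (a joint): turn of the retaining ring, rad, 0 fully unscrewed to 2.2 fully screwed down (stop); grows clockwise seen from above. It starts at 0 to 0.4. It drops 1.6 mm per rad and meets the spacer at about 1.9; friction 0.06 N m. Needs more than one grasp.
- ring_grip (a point): on the retaining ring's axis at mid height of its knurled collar. Dark steel ring, captive in the cover, over the barrel's axis when shut; collar 52 mm outer, 36 mm inner diameter, 16 mm high, on the cover's outer side (when shut and unscrewed: 58 to 74 mm above the bench). Can be gripped across any diameter.
- filter: the large filter: a round glass disc in a dark rim, 47 mm diameter, 10 mm thick, 45 g or so, lying flat on the bench. Origin: centre of its underside, z along its axis
- spacer: the large spacer: an open aluminium ring, 47 mm outer and 37 mm inner diameter, 14 mm high, 35 g or so, lying flat on the bench. Origin: centre of its underside, z along its axis
- small_filter: not wanted: a small filter, 30 mm diameter, 8 mm thick. Origin: centre of its underside
- small_spacer: not wanted: a small spacer, 32 mm diameter, 20 mm high. Origin: centre of its underside
- objective: bystander: black objective standing beyond the fixture, 44 mm diameter, 58 mm high
- eyepiece: bystander: cream eyepiece standing beyond the fixture, 42 mm diameter, 62 mm high
- jar: bystander: jar, 50 mm diameter, 60 mm high, beyond the fixture
- screwdriver: bystander: screwdriver 160 mm long lying near the robot on the right
Mind the look-alikes: they are no part of the job. What is shaped like the filter but yellow is not meant.

How it is judged:
On the way, in this order (a step that is already met when the one before it is completed fails the run):
1. the large filter lies flat on the barrel's seat (z of filter in the frame of seat below 0.003 m and horizontal distance between filter and seat below 0.004 m and angle between filter's own z axis and vertical below 0.1 rad), for 0.2 s.
2. the large spacer lies flat on the filter in the barrel (z of spacer in the frame of seat between 0.007 and 0.013 m and horizontal distance between spacer and seat below 0.004 m), for 0.2 s.
3. the cover is pressed fully shut (value of joint cover below 0.03 rad), for 0.2 s.
4. the retaining ring is screwed down (value of joint ring above 2 rad), for 0.2 s.
At the end, for the whole second after the job is handed in: Filter flat on the seat (3 mm high, 4 mm sideways, 0.1 rad), spacer on it (underside 7 to 13 mm above the seat, 4 mm sideways), cover held shut (under 0.03 rad), ring beyond 2.0 of 2.2 rad and clamping the stack on the seat with over 2.5 N, all at rest (all of step 1 and all of step 2 and value of joint cover below 0.03 rad and value of joint ring above 2 rad and contact force between filter and fixture above 2.5 N and linear speed of spacer below 0.02 m/s); the robot touches nothing.
It fails at once if a small part or another bystander is moved by more than 3 cm (distance of any of small_filter, small_spacer, objective, eyepiece, jar, screwdriver from where it was at the start of the episode above 0.03 m).
It fails at once if the filter is dropped into the barrel from well above its mouth (over 0.9 m/s in the bore) (linear speed of filter above 0.9 m/s and horizontal distance between filter and seat below 0.01 m and z of filter in the frame of seat below 0.03 m).
It also fails if it takes over 72 s, if anything falls off the work surface, if the arm or the gripper's body presses on something with over 40 N, if the wrist force passes 120 N, or if a joint passes its speed limit or range.

## Working session

There is one attempt and no reset: what is moved stays moved. The work goes in short steps, Python scripts to look and compute and a tool call to move; the robot and the scene stay as the last step left them, time stands still between calls to the robot, and variables do not carry over. Pictures are saved under pics/ and viewed, at most 10 in all, crops included, and the job is handed in when it is done.

Besides the shell and the picture viewer there is one more tool, called after "Emit:" as name(argument=value, ...), one argument or row to a line, values as JSON. carry_out: Moves the arm, as the interface text tells. Its arguments: {"type":"object","properties":{"rows":{"type":"array"},"newtons":{"type":"number"}},"required":["rows"]}

```bash
mkdir -p pics; cat > h.py <<'E'
import numpy as np,cv2,pickle
from plant import r
from scipy.spatial.transform import Rotation as R
def snap(n,f):
    s=r.snapshot(n); cv2.imwrite(f'pics/{f}.png',s['image'][:,:,::-1]); pickle.dump(s,open(f'pics/{f}.pkl','wb')); return s
def ray(s,u,v):
    d=np.array([(u-s['cx'])/s['fx'],-(v-s['cy'])/s['fy'],-1]); P=np.array(s['pose']); return P[:3,3],P[:3,:3]@d
def onz(s,u,v,z):
    o,d=ray(s,u,v); return o+d*(z-o[2])/d[2]
def proj(s,p):
    P=np.array(s['pose']); c=P[:3,:3].T@(np.array(p)-P[:3,3]); return s['cx']+s['fx']*c[0]/-c[2], s['cy']-s['fy']*c[1]/-c[2]
def L(f): return pickle.load(open(f'pics/{f}.pkl','rb'))
E
python3 - <<'E'
from h import *
for n in('top','side'):
    s=snap(n,n+'0'); print(n,s['fx'],s['fy'],s['cx'],s['cy'],[k for k in s],np.round(s['pose'],3).tolist())
st=r.get_state(); print(st, r.grip_point_offset)
a=cv2.imread('pics/top0.png');b=cv2.imread('pics/side0.png')
E
```

```text
top 373.8483571296787 373.8483571296787 317.17942394421004 205.4078459083835 ['image', 'fx', 'fy', 'cx', 'cy', 'pose'] [[-0.03, 0.99, -0.137, 0.455], [-0.999, -0.035, -0.032, 0.0], [-0.036, 0.136, 0.99, 0.831], [0.0, 0.0, 0.0, 1.0]]
side 367.4918654149468 367.4918654149468 319.62967616388494 200.09298073281485 ['image', 'fx', 'fy', 'cx', 'cy', 'pose'] [[-0.994, 0.089, -0.061, 0.489], [-0.107, -0.716, 0.69, 0.503], [0.017, 0.692, 0.722, 0.594], [0.0, 0.0, 0.0, 1.0]]
{'clock': 0.1, 'q': array([-1.20721336,  0.68986583, -0.19453969,  1.56624428,  0.15727417,
        0.90246584, -0.21513435]), 'qd': array([-0.00099608, -0.0019311 , -0.00239672, -0.00174792, -0.00190881,
        0.00085642, -0.00061701]), 'joint_torque': array([-3.42627754e-03, -5.28499603e+01, -1.27182506e+00, -1.53837526e+01,
       -5.26250317e-02,  1.97829853e-03,  4.31945023e-05]), 'tool_pos': array([0.20224065, 0.59078336, 0.23801097]), 'eef_rot': array([ 1.64124720e-01,  9.86439273e-01, -7.92377197e-04, -8.96503076e-05]), 'contact_force': array([ 0.54451778,  0.09979043, -0.78565517]), 'moment': array([-0.01342503,  0.04260606, -0.00958378]), 'finger_force': 0.0, 'opening': 0.9961435457728376} 0.0187
```

View pics/top0.png

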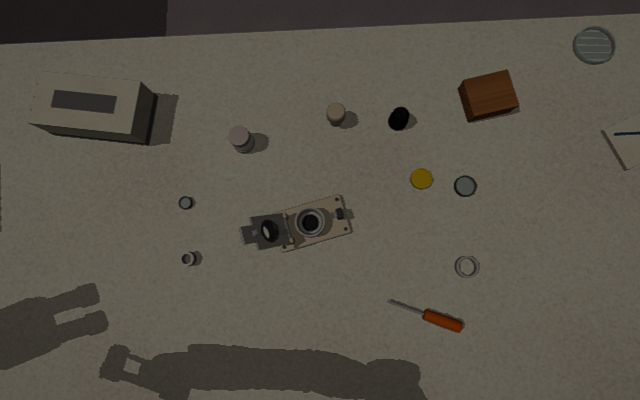

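View pics/side0.png

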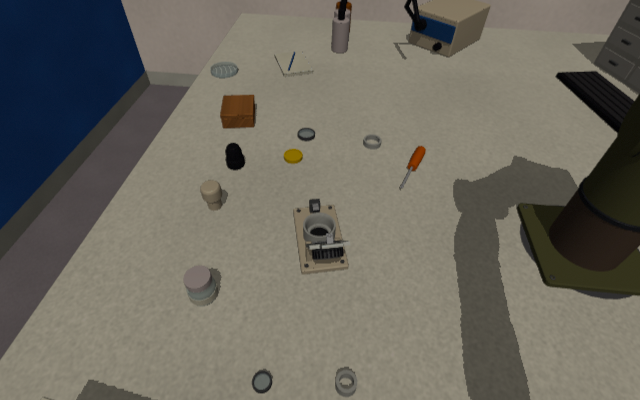

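The top view shows the large filter at (465,186), the large spacer at (467,267), the fixture's barrel at about (311,222) with the open cover to its left, and the small parts far left. Next I'll enlarge these.

```bash
python3 - <<'E'
from h import *
a=cv2.imread('pics/top0.png');b=cv2.imread('pics/side0.png')
def c(i,u,v,w,h,k): return cv2.convertScaleAbs(cv2.resize(i[v:v+h,u:u+w],None,fx=k,fy=k,interpolation=cv2.INTER_CUBIC),alpha=1.5)
A=c(a,235,182,130,75,6)            # 780x450
B=np.hstack([c(a,440,165,50,40,5),c(a,442,247,50,40,5),c(b,290,120,50,30,5)[:200] if 0 else np.zeros((200,300,3),np.uint8)])[:, :780]
f=c(a,445,168,40,36,4);g=c(a,447,249,40,36,4);h=c(b,290,122,40,36,4);i=c(b,353,124,40,36,4)
B=np.hstack([f,g,h,i]); B=np.hstack([B,np.zeros((144,780-640,3),np.uint8)])
cv2.imwrite('pics/crop1.png',np.vstack([A,B]))
s=L('top0');t=L('side0')
for n,u,v,z in(('filter',465,186,.01),('spacer',467,267,.014),('mouth',311,222,.046)): print(n,onz(s,u,v,z))
for n,u,v,z in(('filter',306.5,133.5,.01),('spacer',372.5,140.5,.014),('mouth',319,230,.046)): print(n,onz(t,u,v,z))
E
```

```text
filter [ 0.60073138 -0.30042455  0.01      ]
spacer [ 0.42510792 -0.28853169  0.014     ]
mouth [0.52927575 0.03925878 0.046     ]
filter [ 0.60012403 -0.29526879  0.01      ]
spacer [ 0.42517911 -0.28192838  0.014     ]
mouth [0.52882901 0.05842222 0.046     ]
```

View pics/crop1.png

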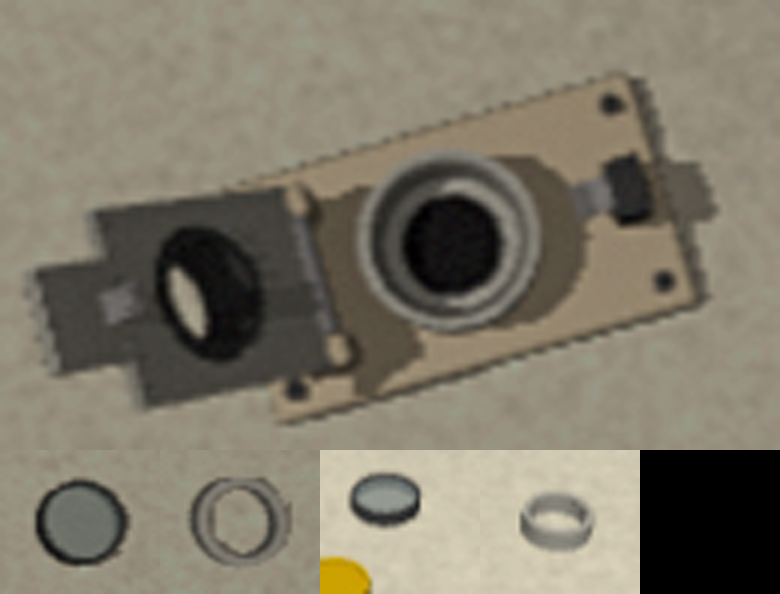

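```bash
python3 - <<'E'
from h import *
b=cv2.imread('pics/side0.png')
c=cv2.resize(b[190:280,280:360],None,fx=6,fy=6,interpolation=cv2.INTER_CUBIC); cv2.imwrite('pics/crop2.png',c)
s=L('top0')
def px(x,y): return 235+(x+.5)/6-.5,182+(y+.5)/6-.5
for p in((449,239.5,.046),(628,73,.014),(703,298,.014),(279,422,.014)): print(p,onz(s,*px(*p[:2]),p[2]))
a,b,d=[onz(s,*px(*p),.014) for p in((628,73),(703,298),(279,422))]
v=d-b;w=a-b;print(np.hypot(*v[:2]),np.hypot(*w[:2]),'y dir',np.degrees(np.arctan2(v[1],v[0])),np.degrees(np.arctan2(w[1],w[0])),'centre',(a+d)/2)
print('filter',onz(s,465.9,185.9,.01),'spacer',onz(s,468.6,266.9,.014))
E
```

```text
(449, 239.5, 0.046) [0.53044597 0.042571   0.046     ]
(628, 73, 0.014) [ 0.59284314 -0.02341596  0.014     ]
(703, 298, 0.014) [ 0.50909486 -0.04741304  0.014     ]
(279, 422, 0.014) [0.46917353 0.10786065 0.014     ]
0.1603235282965325 0.0871185037177209 y dir 104.41863139023684 15.989031797196253 centre [0.53100833 0.04222235 0.014     ]
filter [ 0.60088195 -0.302396    0.01      ] spacer [ 0.42521888 -0.29190541  0.014     ]
```

View pics/crop2.png

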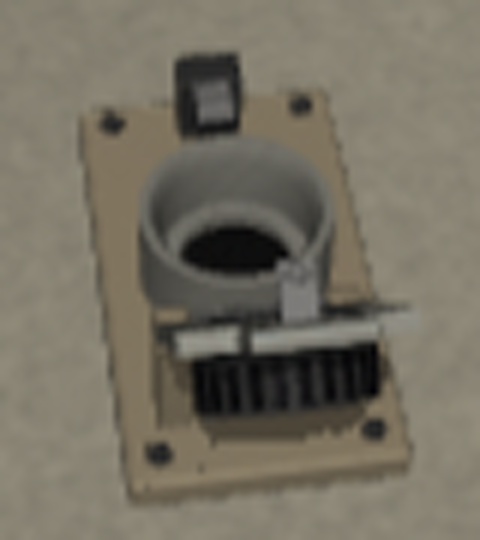

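```bash
python3 - <<'E'
from h import *
t=L('side0')
print('filter',onz(t,306,132.7,.01),'spacer',onz(t,372,139.6,.014))
a=np.radians(np.arange(0,360,2))
q=np.array([proj(t,[.5305+.032*np.cos(x),.0425+.032*np.sin(x),.046]) for x in a]); q=(q-[280,190]+.5)*6
print('rim pred x',q[:,0].min(),q[:,0].max(),'top',q[:,1].min(),' measured 140 332 135')
# base corners pred
for x,y in((-.045,-.08),(.045,-.08),(-.045,.08),(.045,.08)):
  c,s=np.cos(np.radians(15)),np.sin(np.radians(15)); p=proj(t,[.5305+c*x-s*y,.0425+s*x+c*y,.014]); print((np.array(p)-[280,190]+.5)*6)
st=r.get_state();M=R.from_quat(st['eef_rot']).as_matrix();print(M.round(3))
E
```

```text
filter [ 0.60191742 -0.2986459   0.01      ] spacer [ 0.42650762 -0.2856396   0.014     ]
rim pred x 138.5328644666497 335.69325427104104 top 131.41504924644937  measured 140 332 135
[324.6335696   80.89746807]
[ 77.07864723 106.17620818]
[416.7842657  449.25669142]
[130.91482823 484.41434917]
[[-0.946  0.324 -0.   ]
 [ 0.324  0.946 -0.002]
 [-0.    -0.002 -1.   ]]
```

```bash
cat >> h.py <<'E'
def go(*wps, p0=None):
    """print shift(cm)/turn(deg) from current pose for waypoints (x,y,z,yaw of tool y in deg, tool down)"""
    st=r.get_state(); M=R.from_quat(st['eef_rot']).as_matrix(); p=st['tool_pos']
    print('t',round(st['clock'],2),'pos',p.round(4),'yaw',np.degrees(np.arctan2(M[1,1],M[0,1])).round(1),'q',np.round(st['q'],2),'open',round(st['opening'],3),'F',np.round(st['contact_force'],1),'fin',round(st['finger_force'],1))
    for w in wps:
        a=np.radians(w[3]); y=np.array([np.cos(a),np.sin(a),0]); z=np.array([0,0,-1.]); T=np.c_[np.cross(y,z),y,z]
        print(w,'shift',np.round(M.T@(np.array(w[:3])-p)*100,2).tolist(),'turn',np.round(np.degrees((R.from_matrix(M.T@T)).as_rotvec()),1).tolist())
E
python3 -c "
from h import *
go((.42,.10,.238,-20),(.60,-.301,.1,-90))"
```

```text
t 0.1 pos [0.2022 0.5908 0.238 ] yaw 71.1 q [-1.21  0.69 -0.19  1.57  0.16  0.9  -0.22] open 0.996 F [ 0.5  0.1 -0.8] fin 0.0
(0.42, 0.1, 0.238, -20) shift [-36.49, -39.38, 0.07] turn [-0.1, 0.1, 91.1]
(0.6, -0.301, 0.1, -90) shift [-66.51, -71.47, 13.92] turn [-0.0, 0.1, 161.1]
```

Emit:
carry_out(
  rows=[
    [[-36.5,-39.4,0],[0,0,91],0],
    [[-36.5,-39.4,0],[0,0,91],0],
    [[-36.5,-39.4,0],[0,0,91],0],
    [[-36.5,-39.4,0],[0,0,91],0],
    [[-36.5,-39.4,0],[0,0,91],0],
    [[-36.5,-39.4,0],[0,0,91],0],
    [[-36.5,-39.4,0],[0,0,91],0],
    [[-36.5,-39.4,0],[0,0,91],0],
    [[-36.5,-39.4,0],[0,0,91],0],
    [[-36.5,-39.4,0],[0,0,91],0],
    [[-36.5,-39.4,0],[0,0,91],0],
    [[-36.5,-39.4,0],[0,0,91],0],
  ],
)

```text
clock: 1.3
tool_pos: [0.4219, 0.095, 0.2389]
eef_rot: [0.822, 0.57, -0.0, 0.002]
contact_force: [-0.3, -0.3, 0.0]
opening: 1.003
finger_force: 0.0
```

```bash
python3 -c "
from h import *
go((.60,-.301,.07,-90))"
```

```text
t 1.3 pos [0.4219 0.095  0.2389] yaw -20.6 q [-0.47  0.46  0.2   2.13 -0.16  0.57 -0.51] open 1.003 F [-0.3 -0.3  0. ] fin 0.0
(0.6, -0.301, 0.07, -90) shift [-30.8, 30.54, 17.02] turn [0.2, 0.0, 69.4]
```

Emit:
carry_out(
  rows=[
    [[-30.8,30.5,17],[0,0,69],0],
    [[-30.8,30.5,17],[0,0,69],0],
    [[-30.8,30.5,17],[0,0,69],0],
    [[-30.8,30.5,17],[0,0,69],0],
    [[-30.8,30.5,17],[0,0,69],0],
    [[-30.8,30.5,17],[0,0,69],0],
    [[-30.8,30.5,17],[0,0,69],0],
    [[-30.8,30.5,17],[0,0,69],0],
    [[-30.8,30.5,17],[0,0,69],0],
    [[-30.8,30.5,17],[0,0,69],0],
    [[-30.8,30.5,17],[0,0,69],0],
    [[-30.8,30.5,17],[0,0,69],0],
  ],
)

```text
clock: 2.5
tool_pos: [0.6019, -0.2909, 0.0681]
eef_rot: [1.0, 0.01, -0.001, -0.001]
contact_force: [0.5, 1.1, 0.2]
opening: 1.002
finger_force: 0.0
```

```bash
python3 -c "
from h import *
go((.601,-.301,.0045,-90))"
```

```text
t 2.5 pos [ 0.6019 -0.2909  0.0681] yaw -88.8 q [ 0.19  1.    0.38  1.55 -0.51  0.69 -0.74] open 1.002 F [0.5 1.1 0.2] fin 0.0
(0.601, -0.301, 0.0045, -90) shift [-0.11, 1.03, 6.36] turn [-0.1, 0.1, 1.2]
```

Emit:
carry_out(
  rows=[
    [[0,0.5,3],[0,0,0],0],
    [[0,0.5,3],[0,0,0],0],
    [[0,0.5,3],[0,0,0],0],
    [[0,0.5,3],[0,0,0],0],
  ],
)

```text
clock: 2.9
tool_pos: [0.603, -0.2971, 0.0401]
eef_rot: [1.0, 0.01, 0.001, -0.0]
contact_force: [0.8, 0.4, 0.0]
opening: 1.0
finger_force: 0.0
```

```bash
python3 -c "
from h import *
go((.601,-.301,.0045,-90))"
```

```text
t 2.9 pos [ 0.603  -0.2971  0.0401] yaw -88.8 q [ 0.21  1.04  0.36  1.55 -0.53  0.65 -0.72] open 1.0 F [0.8 0.4 0. ] fin 0.0
(0.601, -0.301, 0.0045, -90) shift [-0.21, 0.39, 3.56] turn [-0.0, -0.1, 1.2]
```

Emit:
carry_out(
  newtons=12,
  rows=[
    [[-0.2,0.3,2],[0,0,1.2],0],
    [[-0.2,0.3,3.2],[0,0,1.2],0],
    [[-0.2,0.3,3.5],[0,0,1.2],0],
    [[-0.2,0.3,3.5],[0,0,1.2],0],
    [[-0.2,0.3,3.5],[0,0,1.2],1],
    [[-0.2,0.3,3.5],[0,0,1.2],1],
    [[-0.2,0.3,3.5],[0,0,1.2],1],
    [[-0.2,0.3,3.5],[0,0,1.2],1],
    [[-0.2,0.3,3.5],[0,0,1.2],1],
    [[-0.2,0.3,3.5],[0,0,1.2],1],
  ],
)

```text
clock: 3.9
tool_pos: [0.6004, -0.3011, 0.0039]
eef_rot: [1.0, -0.001, 0.0, 0.0]
contact_force: [0.7, 0.2, 0.4]
opening: 0.523
finger_force: 12.0
```

```bash
python3 -c "
from h import *
go((.60,-.301,.1,-90))
snap('top','top1')"
```

```text
t 3.9 pos [ 0.6004 -0.3011  0.0039] yaw -90.1 q [ 0.23  1.09  0.34  1.55 -0.55  0.6  -0.72] open 0.523 F [0.7 0.2 0.4] fin 12.0
(0.6, -0.301, 0.1, -90) shift [-0.03, -0.01, -9.61] turn [0.0, -0.0, -0.1]
```

```bash
python3 -c "
from h import *
go((.53,.0433,.10,15),(.53,.0433,.10,-60))"
```

```text
t 3.95 pos [ 0.6004 -0.3011  0.0038] yaw -90.1 q [ 0.23  1.09  0.34  1.55 -0.55  0.6  -0.72] open 0.525 F [ 0.4 -0.1  0.9] fin 12.0
(0.53, 0.0433, 0.1, 15) shift [-7.09, -34.43, -9.62] turn [0.0, -0.0, -105.1]
(0.53, 0.0433, 0.1, -60) shift [-7.09, -34.43, -9.62] turn [0.0, -0.0, -30.1]
```

Emit:
carry_out(
  rows=[
    [[0,0,-5],[0,0,0],1],
    [[0,0,-10],[0,0,0],1],
    [[-7,-34.4,-10],[0,0,-100],1],
    [[-7,-34.4,-10],[0,0,-100],1],
    [[-7,-34.4,-10],[0,0,-100],1],
    [[-7,-34.4,-10],[0,0,-100],1],
    [[-7,-34.4,-10],[0,0,-100],1],
    [[-7,-34.4,-10],[0,0,-100],1],
    [[-7,-34.4,-10],[0,0,-100],1],
    [[-7,-34.4,-10],[0,0,-100],1],
    [[-7,-34.4,-10],[0,0,-100],1],
    [[-7,-34.4,-10],[0,0,-100],1],
  ],
)

```text
clock: 5.15
tool_pos: [0.5308, 0.0437, 0.1039]
eef_rot: [0.73, 0.684, 0.0, 0.0]
contact_force: [-0.1, -1.1, -0.0]
opening: 0.523
finger_force: 12.0
```

Emit:
carry_out(
  rows=[
    [[0,0,0],[0,0,-5],1],
    [[0,0,0],[0,0,-5],1],
    [[0,0,0],[0,0,-5],1],
    [[0,0,0],[0,0,-5],1],
  ],
)

```text
clock: 5.55
tool_pos: [0.5309, 0.043, 0.1037]
eef_rot: [0.702, 0.712, 0.0, 0.0]
contact_force: [-0.7, 0.4, -1.5]
opening: 0.525
finger_force: 12.0
```

```bash
python3 - <<'E'
from h import *
go((.53,.0433,.0475,15))
s=snap('top','top2'); t=snap('side','side2')
a=cv2.resize(s['image'][170:260,230:370],None,fx=5,fy=5,interpolation=2)
b=cv2.resize(t['image'][150:270,270:380],None,fx=5,fy=5,interpolation=2)
cv2.imwrite('pics/v5.png',cv2.resize(np.vstack([a[:450,:550],b[:150]])if 0 else np.hstack([cv2.resize(s['image'][160:260,250:370],(480,400)),cv2.resize(t['image'][150:275,280:380],(320,400))]),None,fx=1,fy=1)[:,:,::-1])
E
```

```text
t 5.55 pos [0.5309 0.043  0.1037] yaw 0.8 q [-0.19  0.78  0.03  1.96 -0.06  0.4  -0.09] open 0.525 F [-0.7  0.4 -1.5] fin 12.0
(0.53, 0.0433, 0.0475, 15) shift [0.03, -0.09, 5.62] turn [0.0, 0.0, -14.2]
```

View pics/v5.png

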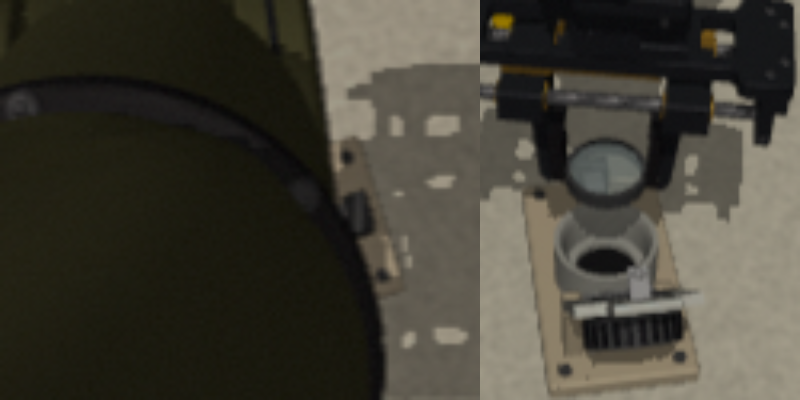

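The side view shows the filter level in the fingers above the barrel. The top view is hidden by the arm. I'll turn and lower it.

Emit:
carry_out(
  rows=[
    [[0,-0.1,0],[0,0,-14.2],1],
    [[0,-0.1,2],[0,0,-14.2],1],
    [[0,-0.1,4],[0,0,-14.2],1],
    [[0,-0.1,5],[0,0,-14.2],1],
    [[0,-0.1,5.6],[0,0,-14.2],1],
    [[0,-0.1,5.6],[0,0,-14.2],1],
    [[0,-0.1,5.6],[0,0,-14.2],1],
  ],
)

```text
clock: 6.35
tool_pos: [0.5302, 0.0431, 0.0481]
eef_rot: [0.608, 0.794, 0.0, 0.0]
contact_force: [0.7, -0.3, -1.2]
opening: 0.527
finger_force: 12.0
```

```bash
python3 - <<'E'
from h import *
go((.53,.0433,.048,15))
E
```

```text
t 6.35 pos [0.5302 0.0431 0.0481] yaw 15.0 q [-0.16  0.88 -0.02  1.98  0.05  0.28  0.05] open 0.527 F [ 0.7 -0.3 -1.2] fin 12.0
(0.53, 0.0433, 0.048, 15) shift [0.02, -0.01, 0.01] turn [0.0, 0.0, 0.0]
```

Emit:
carry_out(
  rows=[
    [[0,0,0],[0,0,0],0.3],
    [[0,0,0],[0,0,0],0.3],
    [[0,0,0],[0,0,0],0.3],
    [[0,0,-5],[0,0,0],0.3],
    [[0,0,-10],[0,0,0],0.1],
    [[0,0,-10],[0,0,0],0],
  ],
)

```text
clock: 6.95
tool_pos: [0.5336, 0.0433, 0.1531]
eef_rot: [0.609, 0.793, 0.004, 0.004]
contact_force: [0.9, -0.6, 0.1]
opening: 0.86
finger_force: 0.0
```

```bash
python3 - <<'E'
from h import *
t=snap('side','side3')
cv2.imwrite('pics/v6.png',cv2.resize(t['image'][150:275,280:380],(480,600),interpolation=2)[:,:,::-1])
go((.425,-.2895,.1,-90))
E
```

```text
t 7.0 pos [0.532  0.0432 0.1508] yaw 15.0 q [-0.15  0.7  -0.03  1.94  0.04  0.5   0.06] open 0.899 F [-0.6 -0.1 -0.3] fin 0.0
(0.425, -0.2895, 0.1, -90) shift [-29.36, -19.0, 4.97] turn [0.3, -0.3, 105.0]
```

View pics/v6.png

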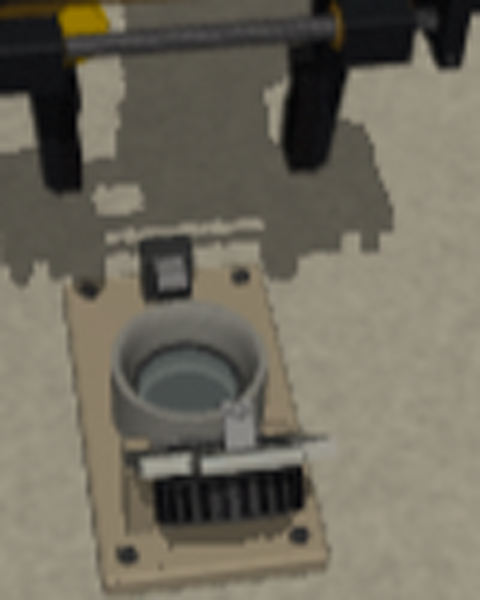

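The filter lies flat in the bore. Now the spacer.

Emit:
carry_out(
  rows=[
    [[-29.4,-19,4.5],[0,0,100],0],
    [[-29.4,-19,4.5],[0,0,100],0],
    [[-29.4,-19,4.5],[0,0,100],0],
    [[-29.4,-19,4.5],[0,0,100],0],
    [[-29.4,-19,4.5],[0,0,100],0],
    [[-29.4,-19,4.5],[0,0,100],0],
    [[-29.4,-19,4.5],[0,0,100],0],
    [[-29.4,-19,4.5],[0,0,100],0],
    [[-29.4,-19,4.5],[0,0,100],0],
    [[-29.4,-19,4.5],[0,0,100],0],
    [[-29.4,-19,4.5],[0,0,100],0],
    [[-29.4,-19,4.5],[0,0,100],0],
  ],
)

```text
clock: 8.2
tool_pos: [0.4219, -0.2898, 0.1017]
eef_rot: [0.999, 0.041, -0.001, -0.0]
contact_force: [-0.3, 0.9, 1.1]
opening: 0.998
finger_force: 0.0
```

Emit:
carry_out(
  rows=[
    [[0,0,3],[0,0,5],0],
    [[0,0,5],[0,0,5],0],
    [[0,0,5],[0,0,5],0],
    [[0,0,5],[0,0,5],0],
  ],
)

```text
clock: 8.6
tool_pos: [0.422, -0.2899, 0.0523]
eef_rot: [1.0, 0.0, -0.001, -0.0]
contact_force: [0.9, -0.2, -0.4]
opening: 0.999
finger_force: 0.0
```

```bash
python3 - <<'E'
from h import *
go((.4257,-.2895,.006,-90))
E
```

```text
t 8.6 pos [ 0.422  -0.2899  0.0523] yaw -90.0 q [ 0.4   0.88  0.19  2.04 -0.58  0.27 -0.49] open 0.999 F [ 0.9 -0.2 -0.4] fin 0.0
(0.4257, -0.2895, 0.006, -90) shift [0.38, -0.04, 4.62] turn [-0.1, 0.1, 0.0]
```

Emit:
carry_out(
  rows=[
    [[0.4,0,2],[0,0,0],0],
    [[0.4,0,4],[0,0,0],0],
    [[0.4,0,4.6],[0,0,0],0],
    [[0.4,0,4.6],[0,0,0],0],
    [[0.4,0,4.6],[0,0,0],1],
    [[0.4,0,4.6],[0,0,0],1],
    [[0.4,0,4.6],[0,0,0],1],
    [[0.4,0,4.6],[0,0,0],1],
    [[0.4,0,4.6],[0,0,0],1],
    [[0.4,0,4.6],[0,0,0],1],
  ],
)

```text
clock: 9.6
tool_pos: [0.4268, -0.2902, 0.0068]
eef_rot: [1.0, 0.0, 0.0, -0.0]
contact_force: [0.0, -0.1, 2.8]
opening: 0.517
finger_force: 12.0
```

```bash
python3 - <<'E'
from h import *
go((.53,.0433,.11,15))
E
```

```text
t 9.6 pos [ 0.4268 -0.2902  0.0068] yaw -89.9 q [ 0.43  0.96  0.12  2.03 -0.6   0.18 -0.47] open 0.517 F [ 0.  -0.1  2.8] fin 12.0
(0.53, 0.0433, 0.11, 15) shift [10.35, -33.34, -10.31] turn [0.0, -0.0, -104.9]
```

Emit:
carry_out(
  rows=[
    [[0,0,-5],[0,0,0],1],
    [[0,0,-10],[0,0,0],1],
    [[10.4,-33.4,-10.3],[0,0,-90],1],
    [[10.4,-33.4,-10.3],[0,0,-90],1],
    [[10.4,-33.4,-10.3],[0,0,-90],1],
    [[10.4,-33.4,-10.3],[0,0,-90],1],
    [[10.4,-33.4,-10.3],[0,0,-90],1],
    [[10.4,-33.4,-10.3],[0,0,-90],1],
    [[10.4,-33.4,-10.3],[0,0,-90],1],
    [[10.4,-33.4,-10.3],[0,0,-90],1],
    [[10.4,-33.4,-10.3],[0,0,-90],1],
    [[10.4,-33.4,-10.3],[0,0,-90],1],
  ],
)

```text
clock: 10.8
tool_pos: [0.5301, 0.0445, 0.1096]
eef_rot: [0.729, 0.685, -0.0, -0.0]
contact_force: [0.3, -0.1, 0.2]
opening: 0.519
finger_force: 12.0
```

Emit:
carry_out(
  rows=[
    [[0,0,0],[0,0,-15],1],
    [[0,0,2],[0,0,-15],1],
    [[0,0,4],[0,0,-15],1],
    [[0,0,4],[0,0,-15],1],
    [[0,0,4],[0,0,-15],1],
  ],
)

```text
clock: 11.3
tool_pos: [0.5301, 0.0437, 0.0697]
eef_rot: [0.636, 0.771, -0.0, -0.0]
contact_force: [1.1, -0.7, 0.7]
opening: 0.518
finger_force: 12.0
```

```bash
python3 - <<'E'
from h import *
go((.53,.0433,.0485,15))
E
```

```text
t 11.3 pos [0.5301 0.0437 0.0697] yaw 11.0 q [-0.17  0.84  0.    1.98 -0.01  0.33  0.03] open 0.518 F [ 1.1 -0.7  0.7] fin 12.0
(0.53, 0.0433, 0.0485, 15) shift [-0.04, -0.02, 2.12] turn [-0.1, 0.0, -4.0]
```

Emit:
carry_out(
  rows=[
    [[0,0,1],[0,0,-4],1],
    [[0,0,1.7],[0,0,-4],1],
    [[0,0,2.1],[0,0,-4],1],
    [[0,0,2.1],[0,0,-4],1],
  ],
)

```text
clock: 11.7
tool_pos: [0.5303, 0.0439, 0.0486]
eef_rot: [0.609, 0.793, -0.0, -0.0]
contact_force: [0.1, -0.4, -0.0]
opening: 0.523
finger_force: 12.0
```

Emit:
carry_out(
  rows=[
    [[0,0,0],[0,0,0],0.3],
    [[0,0,0],[0,0,0],0.3],
    [[0,0,0],[0,0,0],0.3],
    [[0,0,-5],[0,0,0],0.3],
    [[0,0,-10],[0,0,0],0.3],
    [[0,0,-15],[0,0,0],0.3],
    [[0,0,-15],[0,0,0],0.3],
  ],
)

```text
clock: 12.4
tool_pos: [0.5344, 0.0442, 0.2049]
eef_rot: [0.609, 0.793, 0.005, 0.004]
contact_force: [0.6, -0.3, -0.5]
opening: 0.705
finger_force: 0.0
```

```bash
python3 - <<'E'
from h import *
t=snap('side','side4')
cv2.imwrite('pics/v7.png',cv2.resize(t['image'][180:275,290:370],(505,600),interpolation=2)[:,:,::-1])
go()
E
```

```text
t 12.45 pos [0.5326 0.0441 0.2021] yaw 15.0 q [-0.16  0.62 -0.01  1.89  0.01  0.63  0.08] open 0.701 F [-0.1 -0.  -0.1] fin 0.0
```

View pics/v7.png

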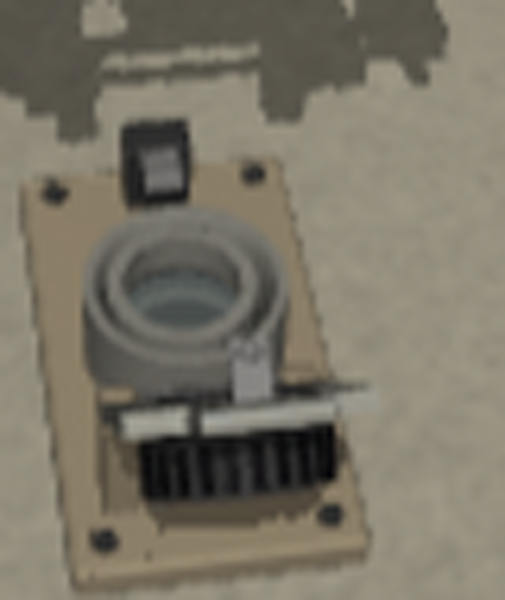

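```bash
python3 - <<'E'
from h import *
t=L('side4');k=600/95
a=np.radians(np.arange(0,360,2))
for n,R_,z in(('rim',.032,.046),('rimin',.0285,.046),('sp out',.0235,.044),('sp in',.0185,.044),('sp out if stuck',.0235,.050)):
  q=np.array([proj(t,[.530+R_*np.cos(x),.0437+R_*np.sin(x),z]) for x in a]); q=(q-[290,180]+.5)*k
  print(n,q.min(0).round(),q.max(0).round())
E
```

```text
rim [ 84. 204.] [292. 364.]
rimin [ 95. 213.] [280. 355.]
sp out [111. 229.] [264. 346.]
sp in [128. 241.] [247. 333.]
sp out if stuck [111. 216.] [264. 333.]
```

The spacer's top edge (about rows 228 to 360, columns 105 to 258 in the crop) matches the projection for a seated spacer to within about 2 mm. Next I'll close the gripper and move behind the open cover.

Emit:
carry_out(
  newtons=20,
  rows=[
    [[0,0,-4],[0,0,0],1],
    [[17.5,0,-4],[0,0,0],1],
    [[17.5,0,-4],[0,0,0],1],
    [[17.5,0,-4],[0,0,0],1],
    [[17.5,0,-4],[0,0,0],1],
    [[17.5,0,-4],[0,0,0],1],
    [[17.5,0,0],[0,0,0],1],
    [[17.5,0,5],[0,0,0],1],
    [[17.5,0,9.4],[0,0,0],1],
    [[17.5,0,9.4],[0,0,0],1],
    [[17.5,0,9.4],[0,0,0],1],
  ],
)

```text
clock: 13.55
tool_pos: [0.4849, 0.2116, 0.1044]
eef_rot: [0.609, 0.793, -0.001, -0.0]
contact_force: [-0.1, 0.2, 1.0]
opening: 0.006
finger_force: 0.0
```

```bash
cat >> h.py <<'E'
def fx(p,yaw=15.,o=(.530,.0437)):
    a=np.radians(yaw); d=np.array(p[:2])-o; return np.round([d@[np.cos(a),np.sin(a)]*1e3,d@[-np.sin(a),np.cos(a)]*1e3,p[2]*1e3],1)
E
python3 - <<'E'
from h import *
go(); print(fx(r.get_state()['tool_pos']))
t=snap('side','side5')
cv2.imwrite('pics/v8.png',cv2.resize(t['image'][130:300,260:430],(600,600),interpolation=2)[:,:,::-1])
E
```

```text
t 13.55 pos [0.4849 0.2116 0.1044] yaw 14.9 q [-0.5   0.78  0.    1.97 -0.01  0.4  -0.23] open 0.006 F [-0.1  0.2  1. ] fin 0.0
[-1.000e-01  1.738e+02  1.044e+02]
```

View pics/v8.png

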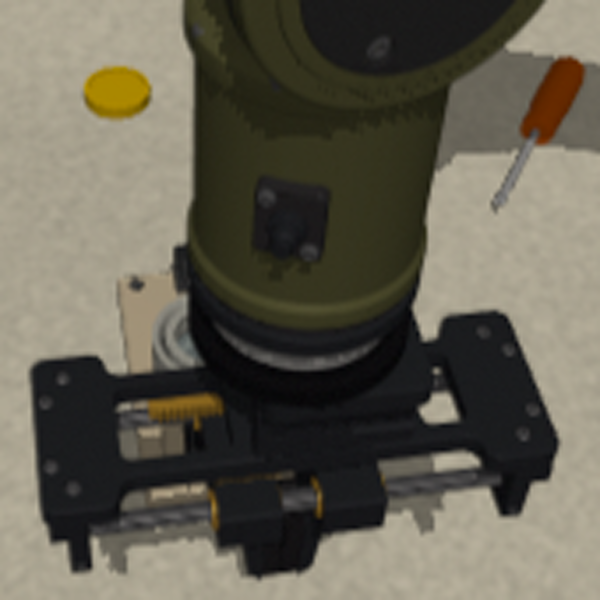

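The gripper sits behind the cover, centred on the fixture's axis. Now I'll pull the cover over.

Emit:
carry_out(
  rows=[
    [[-2.6,0,-1],[0,0,0],1],
    [[-4,0,-1.5],[0,0,0],1],
    [[-5.3,0,-2],[0,0,0],1],
    [[-5.3,0,-2],[0,0,0],1],
  ],
)

```text
clock: 14.0
tool_pos: [0.5006, 0.1601, 0.1268]
eef_rot: [0.61, 0.792, 0.001, 0.001]
contact_force: [-0.0, 0.4, -0.2]
opening: 0.0
finger_force: 0.0
```

Emit:
carry_out(
  rows=[
    [[-1.7,0,-0.8],[0,0,0],1],
    [[-3.3,0,-1.5],[0,0,0],1],
    [[-4.7,0,-2],[0,0,0],1],
    [[-6,0,-2.5],[0,0,0],1],
    [[-7.4,0,-2.8],[0,0,0],1],
    [[-8.8,0,-3],[0,0,0],1],
    [[-8.8,0,-3],[0,0,0],1],
  ],
)

```text
clock: 14.7
tool_pos: [0.5223, 0.0737, 0.1549]
eef_rot: [0.61, 0.792, -0.0, 0.001]
contact_force: [0.2, 0.3, -0.4]
opening: 0.004
finger_force: 0.0
```

```bash
python3 - <<'E'
from h import *
go(); print(fx(r.get_state()['tool_pos']))
t=snap('side','side6')
cv2.imwrite('pics/v9.png',cv2.resize(t['image'][130:300,260:430],(600,600),interpolation=2)[:,:,::-1])
E
```

```text
t 14.7 pos [0.5223 0.0737 0.1549] yaw 14.8 q [-0.21  0.69 -0.04  1.94  0.05  0.51 -0.02] open 0.004 F [ 0.2  0.3 -0.4] fin 0.0
[  0.4  31.  154.9]
```

View pics/v9.png

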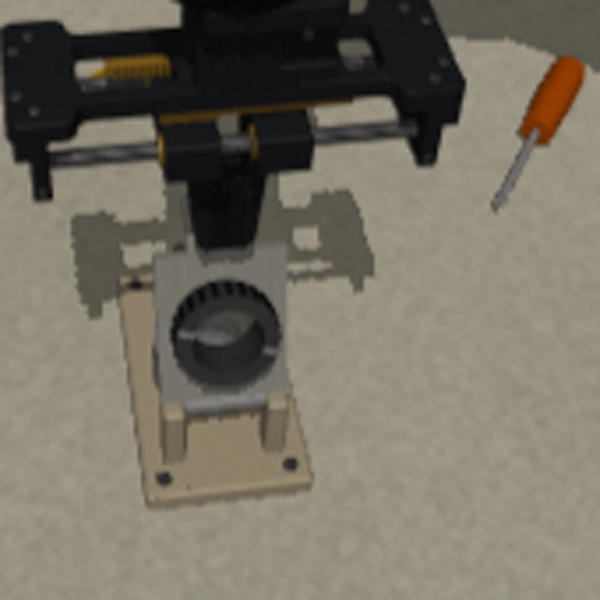

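The cover is past upright, with its tab against the fingertips. I'll follow it down.

Emit:
carry_out(
  rows=[
    [[-1.4,0,0.5],[0,0,0],1],
    [[-2.9,0,1.4],[0,0,0],1],
    [[-4.2,0,2.4],[0,0,0],1],
    [[-5.3,0,3.4],[0,0,0],1],
    [[-6.3,0,4.7],[0,0,0],1],
    [[-7.1,0,6],[0,0,0],1],
    [[-7.6,0,7.2],[0,0,0],1],
    [[-8.1,0,8],[0,0,0],1],
    [[-8.3,0,8.3],[0,0,0],1],
    [[-8.3,0,8.3],[0,0,0],1],
  ],
)

```text
clock: 15.75
tool_pos: [0.5429, -0.0036, 0.0712]
eef_rot: [0.609, 0.793, -0.0, -0.0]
contact_force: [-0.2, 0.6, 0.6]
opening: 0.007
finger_force: 0.0
```

Emit:
carry_out(
  rows=[
    [[0,0,0.5],[0,0,0],1],
    [[0,0,0.9],[0,0,0],1],
    [[0,0,1.2],[0,0,0],1],
    [[0,0,1.2],[0,0,0],1],
  ],
)

```text
clock: 16.15
tool_pos: [0.5433, -0.0033, 0.0598]
eef_rot: [0.609, 0.793, 0.0, 0.0]
contact_force: [-0.8, -1.6, 1.9]
opening: 0.004
finger_force: 1.0
```

```bash
python3 - <<'E'
from h import *
go(); print(fx(r.get_state()['tool_pos']))
E
```

```text
t 16.15 pos [ 0.5433 -0.0033  0.0598] yaw 15.0 q [-0.05  0.87 -0.04  1.94  0.1   0.33  0.09] open 0.004 F [-0.8 -1.6  1.9] fin 1.0
[  0.7 -48.8  59.8]
```

Emit:
carry_out(
  rows=[
    [[0,0,0.2],[0,0,0],1],
    [[0,0,0.4],[0,0,0],1],
    [[0,0,0.4],[0,0,0],1],
  ],
)

```text
clock: 16.45
tool_pos: [0.5428, -0.0032, 0.0553]
eef_rot: [0.609, 0.793, -0.0, -0.0]
contact_force: [0.6, 0.5, 0.7]
opening: 0.006
finger_force: 0.0
```

Emit:
carry_out(
  rows=[
    [[0,0,0.1],[0,0,0],1],
    [[0,0,0.2],[0,0,0],1],
    [[0,0,0.3],[0,0,0],1],
    [[0,0,0.3],[0,0,0],1],
    [[0,0,0.3],[0,0,0],1],
  ],
)

```text
clock: 16.95
tool_pos: [0.5431, -0.0033, 0.0542]
eef_rot: [0.609, 0.793, 0.0, 0.0]
contact_force: [-2.8, 0.0, 15.4]
opening: 0.006
finger_force: 7.8
```

The cover is on its stop, at tip z 54.2 mm. Next is the ring: lift, centre, pre-turn and descend.

Emit:
carry_out(
  newtons=25,
  rows=[
    [[0,0,-4.5],[0,0,0],1],
    [[0,0,-4.5],[0,0,0],0.28],
    [[4.85,0,-4.5],[0,0,-65],0.28],
    [[4.85,0,-4.5],[0,0,-65],0.28],
    [[4.85,0,-4.5],[0,0,-65],0.28],
    [[4.85,0,-4.5],[0,0,-65],0.28],
    [[4.85,0,-4.5],[0,0,-65],0.28],
    [[4.85,0,-4.5],[0,0,-65],0.28],
    [[4.85,0,-4.5],[0,0,-65],0.28],
    [[4.85,0,-4.5],[0,0,-65],0.28],
    [[4.85,0,-4.5],[0,0,-65],0.28],
    [[4.85,0,-4.5],[0,0,-65],0.28],
  ],
)

```text
clock: 18.15
tool_pos: [0.5304, 0.0434, 0.0975]
eef_rot: [0.088, 0.996, 0.0, -0.0]
contact_force: [0.2, 0.5, 0.3]
opening: 0.718
finger_force: 0.0
```

```bash
python3 - <<'E'
from h import *
go((.53,.0437,.06,80)); print(fx(r.get_state()['tool_pos']))
t=snap('side','side7')
cv2.imwrite('pics/v10.png',cv2.resize(t['image'][150:290,270:390],(514,600),interpolation=2)[:,:,::-1])
E
```

```text
t 18.15 pos [0.5304 0.0434 0.0975] yaw 79.9 q [ 0.02  0.8  -0.31  1.96  0.51  0.46  0.72] open 0.718 F [0.2 0.5 0.3] fin 0.0
(0.53, 0.0437, 0.06, 80) shift [0.04, 0.03, 3.75] turn [0.0, -0.0, -0.1]
[ 0.3 -0.4 97.5]
```

View pics/v10.png

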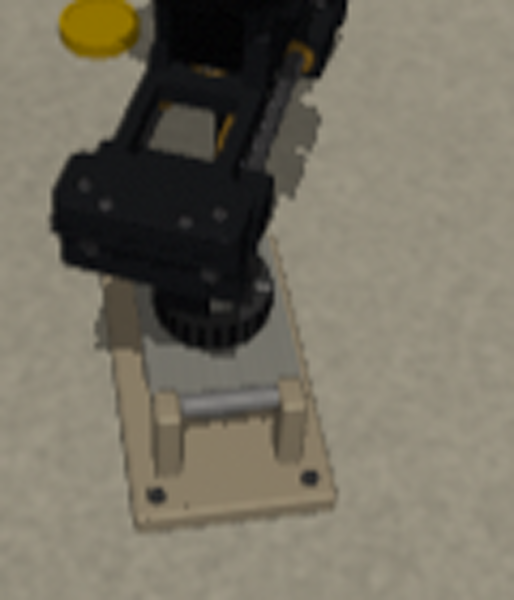

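The cover is shut and the collar is below the fingers. I'll descend, grip and turn.

Emit:
carry_out(
  rows=[
    [[0,0,1.5],[0,0,0],0.28],
    [[0,0,3],[0,0,0],0.28],
    [[0,0,3.7],[0,0,0],0.28],
    [[0,0,3.7],[0,0,0],0.28],
    [[0,0,3.7],[0,0,0],1],
    [[0,0,3.7],[0,0,0],1],
    [[0,0,3.7],[0,0,0],1],
    [[0,0,3.7],[0,0,0],1],
  ],
)

```text
clock: 19.0
tool_pos: [0.5308, 0.0434, 0.0612]
eef_rot: [0.087, 0.996, 0.0, 0.0]
contact_force: [-0.3, -0.2, 1.1]
opening: 0.594
finger_force: 25.0
```

Emit:
carry_out(
  rows=[
    [[0,0,0],[0,0,8],1],
    [[0,0,0],[0,0,16],1],
    [[0,0,0],[0,0,24],1],
    [[0,0,0],[0,0,32],1],
    [[0,0,0],[0,0,40],1],
    [[0,0,0.1],[0,0,48],1],
    [[0,0,0.1],[0,0,56],1],
    [[0,0,0.1],[0,0,64],1],
    [[0,0,0.1],[0,0,70],1],
    [[0,0,0.1],[0,0,70],1],
  ],
)

```text
clock: 20.0
tool_pos: [0.5301, 0.0426, 0.0594]
eef_rot: [0.643, 0.766, -0.001, -0.0]
contact_force: [0.6, -2.2, -4.6]
opening: 0.59
finger_force: 25.0
```

```bash
python3 - <<'E'
from h import *
go(); s=r.get_state();print(fx(s['tool_pos']),s['moment'])
E
```

```text
t 20.0 pos [0.5301 0.0426 0.0594] yaw 9.9 q [-0.16  0.86 -0.01  1.98  0.03  0.31 -0.03] open 0.59 F [ 0.6 -2.2 -4.6] fin 25.0
[-0.2 -1.1 59.4] [-0.56000541 -0.05937126  0.01780868]
```

Emit:
carry_out(
  rows=[
    [[0,0,0.1],[0,0,8],1],
    [[0,0,0.1],[0,0,16],1],
    [[0,0,0.15],[0,0,24],1],
    [[0,0,0.15],[0,0,30],1],
    [[0,0,0.15],[0,0,30],1],
  ],
)

```text
clock: 20.5
tool_pos: [0.5296, 0.0427, 0.0586]
eef_rot: [0.819, 0.574, -0.001, -0.0]
contact_force: [-2.9, -2.7, 6.4]
opening: 0.588
finger_force: 25.0
```

```bash
python3 - <<'E'
from h import *
go(); s=r.get_state();print(fx(s['tool_pos']),s['moment'])
E
```

```text
t 20.5 pos [0.5296 0.0427 0.0586] yaw -20.0 q [-0.22  0.87  0.08  1.98 -0.2   0.3  -0.32] open 0.588 F [-2.9 -2.7  6.4] fin 25.0
[-0.7 -0.9 58.6] [-0.66566462  0.73922484 -0.15521782]
```

Emit:
carry_out(
  rows=[
    [[0,0,0],[0,0,5],1],
    [[0,0,0.05],[0,0,10],1],
    [[0,0,0.05],[0,0,15],1],
    [[0,0,0.05],[0,0,15],1],
  ],
)

```text
clock: 20.9
tool_pos: [0.5301, 0.0439, 0.0584]
eef_rot: [0.886, 0.465, -0.0, -0.0]
contact_force: [-2.7, -1.9, 7.0]
opening: 0.597
finger_force: 25.0
```

```bash
python3 - <<'E'
from h import *
go(); s=r.get_state();print(fx(s['tool_pos']),s['moment'])
E
```

```text
t 20.9 pos [0.5301 0.0439 0.0584] yaw -34.6 q [-0.24  0.87  0.12  1.98 -0.32  0.31 -0.46] open 0.597 F [-2.7 -1.9  7. ] fin 25.0
[ 0.1  0.1 58.4] [-0.34799153  0.68093786  0.63786005]
```

Emit:
carry_out(
  newtons=40,
  rows=[
    [[0,0,0],[0,0,0],1],
    [[0,0,0],[0,0,4],1],
    [[0,0,0],[0,0,8],1],
    [[0,0,0],[0,0,12],1],
    [[0,0,0],[0,0,12],1],
  ],
)

```text
clock: 21.4
tool_pos: [0.5314, 0.045, 0.0584]
eef_rot: [0.929, 0.371, 0.001, -0.0]
contact_force: [0.1, 0.4, 5.4]
opening: 0.583
finger_force: 40.0
```

```bash
python3 - <<'E'
from h import *
go(); s=r.get_state();print(fx(s['tool_pos']),s['moment'])
E
```

```text
t 21.4 pos [0.5314 0.045  0.0584] yaw -46.5 q [-0.27  0.87  0.16  1.98 -0.41  0.32 -0.58] open 0.583 F [0.1 0.4 5.4] fin 40.0
[ 1.7  0.9 58.4] [-0.01052029  0.28653157  1.06209296]
```

The reaction moment rose with grip force (0.64 N m at 25 N, 1.06 N m at 40 N), so the fingers are slipping on a ring that is at its stop. I'll release and retreat.

Emit:
carry_out(
  rows=[
    [[0,0,0],[0,0,12],0.28],
    [[0,0,0],[0,0,12],0.28],
    [[0,0,0],[0,0,12],0.28],
    [[0,0,-3],[0,0,12],0.28],
    [[0,0,-7],[0,0,12],0.28],
    [[0,0,-12],[0,0,12],0.28],
    [[0,0,-15],[0,0,12],0.28],
    [[0,0,-15],[0,0,12],0.28],
    [[0,0,-15],[0,0,12],0.28],
  ],
)

```text
clock: 22.3
tool_pos: [0.5307, 0.0439, 0.208]
eef_rot: [0.963, 0.269, 0.001, -0.0]
contact_force: [-0.3, -0.1, -0.7]
opening: 0.722
finger_force: 0.0
```

```bash
python3 - <<'E'
from h import *
go()
t=snap('side','side8'); k=6
g=cv2.cvtColor(t['image'],cv2.COLOR_RGB2GRAY)
a=np.radians(np.arange(0,360,2))
# compare ring dark blob extent with predicted for collar top at 74 (unscrewed) / 70.5 (down)
for z in(.074,.0705):
  q=np.array([proj(t,[.530+.026*np.cos(x),.0437+.026*np.sin(x),z]) for x in a]); print(z,q.min(0).round(1),q.max(0).round(1))
for z in(.058,.0545):
  q=np.array([proj(t,[.530+.026*np.cos(x),.0437+.026*np.sin(x),z]) for x in a]); print(z,q.max(0).round(1))
print('col profile at u=319',list(zip(range(205,252),g[205:252,319])))
E
```

```text
t 22.3 pos [0.5307 0.0439 0.208 ] yaw -58.8 q [-0.41  0.65  0.4   1.9  -0.39  0.67 -0.8 ] open 0.722 F [-0.3 -0.1 -0.7] fin 0.0
0.074 [305.7 204.5] [333.2 225.1]
0.0705 [305.7 205.7] [333.1 226.3]
0.058 [332.8 230.6]
0.0545 [332.8 231.8]
col profile at u=319 [(205, np.uint8(102)), (206, np.uint8(69)), (207, np.uint8(44)), (208, np.uint8(44)), (209, np.uint8(40)), (210, np.uint8(35)), (211, np.uint8(35)), (212, np.uint8(36)), (213, np.uint8(36)), (214, np.uint8(36)), (215, np.uint8(36)), (216, np.uint8(37)), (217, np.uint8(39)), (218, np.uint8(70)), (219, np.uint8(96)), (220, np.uint8(96)), (221, np.uint8(86)), (222, np.uint8(71)), (223, np.uint8(64)), (224, np.uint8(44)), (225, np.uint8(43)), (226, np.uint8(40)), (227, np.uint8(27)), (228, np.uint8(17)), (229, np.uint8(18)), (230, np.uint8(18)), (231, np.uint8(33)), (232, np.uint8(83)), (233, np.uint8(115)), (234, np.uint8(116)), (235, np.uint8(116)), (236, np.uint8(116)), (237, np.uint8(116)), (238, np.uint8(116)), (239, np.uint8(115)), (240, np.uint8(104)), (241, np.uint8(91)), (242, np.uint8(109)), (243, np.uint8(125)), (244, np.uint8(125)), (245, np.uint8(103)), (246, np.uint8(82)), (247, np.uint8(70)), (248, np.uint8(96)), (249, np.uint8(122)), (250, np.uint8(126)), (251, np.uint8(126))]
```

The ring's edges at rows 206 and 231.8 match the screwed-down prediction. Handing in.

```bash
python3 -c "
from plant import r
print(r.finish_job())"
```

```text
the job is handed in; nothing more can be done
None
```

I handed the job in at about 22 s with the filter and spacer in the barrel, the cover shut and the ring screwed to its stop; the hand-in gave no verdict, and I didn't measure the clamping force.

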